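# Fill the coaster holder to its line

### The arm

A 6-joint arm with a two-finger parallel gripper is mounted at the origin on the work surface; the furniture and walls round the work are solid. World frame = base frame: x ahead of the robot, y to its left, z up, the work surface at z = 0. Lengths are in m, angles in rad, forces in N, time in s.
With the tool pointing down it reaches from about 0.25 to 0.725 m from the base axis. Payload 9.7 kg.
Tool frame: the origin (TCP) lies between the finger pads; the fingertips stand 14 mm ahead of it and the grasp point (between the pads) lies 5 mm behind it (robot.tips_ahead is the distance from the TCP to the fingertips, in m); z points along the fingers, y is the line along which they close (so a half turn about z gives the same grasp; the last joint's range is limited). The gripper opens to 85 mm and grips with 20 to 120 N. Pads are 22 mm wide; open, the fingers measure 114 mm over their backs; the gripper's body (76 mm by 85 mm) begins 54 mm behind the grasp point. The pads swing forward as they close: fully open they stand 13 mm farther back than shut.
Start: joints at [1.247, 0.087, 0.176, 1.66, 0, 1.571], TCP at [0.175, 0.521, 0.245] pointing down, gripper open.
Joint ranges: [-3.13, 3.13], [-0.85, 1.81], [-1.15, 1.24], [-2.2, 2.28], [-1.44, 1.52], [-3.14, 3.14]. Speed limits (rad/s): [2.22, 2.22, 2.57, 3.14, 3.14, 3.14].

### API

Orientations are given as a unit quaternion [x, y, z, w].
In Python, from bench import robot gives the robot as it stands. Calls block until the motion is done:
- robot.move_to(position, orientation): joint-space move of the TCP to a pose.
- robot.move_linear(position, rate=0.15, orientation=None): straight line of the TCP; orientation=None keeps the orientation; rate is the mean speed in m/s.
- robot.goto_joints(angles): joint-space move.
- robot.open() and robot.gripper_close(): open the fingers fully, or close them until they stop; the grip force is fixed at half the most.
- robot.wait(seconds).
- robot.inverse_kinematics(position, orientation): joint angles nearest the present ones, or None.
- robot.capture(name): name is "side" or "top" or "wrist"; returns a dict with "img" (384x512x3 uint8, red, green, blue), "depth" (384x512 float32, m along the optical axis (not along the pixel's ray), 0 where there is no reading), "mtx" (3x3 intrinsics, pixels), "dist_coeffs" ([k1, k2, p1, p2, k3] as OpenCV has them; the pictures are not rectified), "view" (4x4, takes a point from world to camera coordinates); the wrist camera has in their place "tool_from_camera" (4x4, takes a point from camera to tool coordinates, whose origin is the TCP and whose axes are the flange's). Camera axes: x right, y down, z forward; pixel columns grow to the right and rows downward; lengths in m; the calibration is good to about 2 mm. A picture is of the moment at which its call begins: read the wrist's pose just before it.
A pose or a line that the arm cannot do raises robot.MotionError and nothing moves.
- robot.finish_job(): hands the job in; it is judged then, once.
Trained networks look in the newest picture that a camera, given by its name, has taken for a name from the list of things; names that differ only in an ending like _2 or _b are one class to them, and where a whole thing is asked for, a point or a joint stands for the part that bears it (a point fixed in the world has none). Each returns a list of dicts, best first, with "score" (0 to 1); they miss things now and then, are a little off and sometimes report something else, mostly with a low value. They report only what shows in the picture. A call takes as long as a camera call. They do not tell look-alikes from the thing itself.
- robot.look_for(camera, thing): "box" ([left, top, right, bottom] in pixels, round what is visible of it).
- robot.tip_of(camera, thing): "uv" ([column, row] in pixels: a listed point, or the origin of a listed thing).
Readings, each from a call of its own:
- robot.current_time_s(): time.
- robot.current_qpos(): joint angles.
- robot.current_qvel(): joint speeds.
- robot.current_effort(): joint torques, N m.
- robot.current_position(): TCP position.
- robot.current_orientation(): TCP orientation.
- robot.current_contact_force(): force on the tool from outside, world axes, zero at the start.
- robot.current_torque(): the same for the moment, N m.
- robot.current_finger_gap(): finger opening in m.
- robot.current_gripper_force(): force on a finger pad.
Only numpy, scipy, OpenCV 4.12 (cv2) and the standard library are available. Lean on these libraries where they do the work, as an engineer would, in place of code of your own. Each camera call takes 0.05 s, during which the arm holds its last target. There are 200 camera calls.

### The job

One small round coaster is already in the steel coaster holder. Put the two other small coasters, which lie on the table, flat on top of it inside the holder, so that the stack reaches the dark line on the holder's wall. The wide coaster does not fit in: leave it lying where it is.

Things in the scene. Friction and masses are not known exactly. Their poses are not given: they have to be found in the camera images.
- holder: coaster holder, fixed: upright open-topped tube of two facing curved steel walls (inner diameter 72 mm, 2 mm thick, flared lip 74 mm high, 87 mm across) on a 6 mm wooden base. Two opposite slots 48 mm wide run the full height on its own +y and -y sides: fingers closing along its y axis can go down in them. Origin: centre of its underside, on the table; z up.
- holder_line (a point): point on the holder's axis at the height of the dark line round its walls, 54 mm above the table: the top of a stack of three small coasters. One is already inside, flat, within 4 mm of the axis, its top 22 mm above the table, so the next ones rest at 22 and 38 mm.
- coaster_a_center (a point): one of the two small coasters on the table: a plain light wooden disc with a cork inlay, 56 mm across and 16 mm thick, about 30 g, lying flat. The point is its centre, half-way up (8 mm above its underside); z is the disc's axis.
- coaster_b_center (a point): the other small coaster on the table, just like coaster_a: 56 mm across, 16 mm thick. The point is its centre, half-way up; z is the disc's axis. The two may go into the holder in either order.
- wide_coaster_center (a point): a bystander: a wide coaster of the same wood and cork, 80 mm across and 16 mm thick, lying flat on the table among the small ones; it does not fit into the holder. The point is its centre, half-way up.
There are look-alikes about, which are no part of the job. What is shaped like the part that bears coaster_b_center but white is not meant. Leave any red look-alike of the part that bears coaster_a_center alone.

How it is judged:
By the outcome, as a careful person would: the job done as asked, in the order asked, and still so for the second after the job is handed in, with the robot touching nothing.
It also fails if it takes over 48 s, if anything falls off the work surface, if the arm or the gripper's body presses on something with over 40 N, if the wrist force passes 120 N, or if a joint passes its speed limit or range.

## Working session

There is one attempt and no reset: what is moved stays moved. The work goes in short steps, each a Python script; the robot and the scene stay as the last script left them, time stands still between calls to the robot, and variables do not carry over. Pictures are saved under pics/ and viewed, at most 12 in all, crops included, and the job is handed in when it is done.

```bash
mkdir -p pics; cat > h.py <<'E'
import numpy as np, cv2
from bench import robot
from scipy.spatial.transform import Rotation as R
def ray(c,uv):
    p=cv2.undistortPoints(np.array([[uv]],float),c["mtx"],np.array(c["dist_coeffs"],float))[0,0]
    return np.array([p[0],p[1],1.])
def onplane(c,uv,z,V=None):
    T=np.linalg.inv(c["view"]) if V is None else V
    d=T[:3,:3]@ray(c,uv); o=T[:3,3]
    return o+d*(z-o[2])/d[2]
def wristT(c,p,q):
    T=np.eye(4);T[:3,:3]=R.from_quat(q).as_matrix();T[:3,3]=p
    return T@np.array(c["tool_from_camera"])
def save(c,n): cv2.imwrite("pics/"+n+".png",c["img"][:,:,::-1])
def down(yaw): # tool y axis along world angle yaw
    y=np.array([np.cos(yaw),np.sin(yaw),0]);z=np.array([0,0,-1.]);x=np.cross(y,z)
    return R.from_matrix(np.c_[x,y,z]).as_quat()
E
python3 - <<'E'
from h import *
print(robot.current_position(),robot.current_orientation(),robot.current_time_s())
cs={}
for n in("top","side"):
    c=robot.capture(n);cs[n]=c;save(c,n+"1")
    for t,z in(("holder",0),("holder_line",.054),("coaster_a_center",.008),("wide_coaster_center",.008)):
        for r in robot.tip_of(n,t): print(n,t,np.round(r["uv"]),round(r["score"],2),np.round(onplane(c,r["uv"],z),4))
cv2.imwrite("pics/both.png",cv2.resize(np.hstack([cs["top"]["img"],cs["side"]["img"]])[:,:,::-1],(800,300),interpolation=cv2.INTER_AREA))
E
```

```text
[0.17490426 0.5212167  0.24458796] [ 1.61179312e-01  9.86924916e-01 -6.51497641e-04 -1.20803159e-04] 0.0
top holder [180. 179.] 0.89 [0.5529 0.183  0.    ]
top holder_line [177. 170.] 0.78 [0.5646 0.1794 0.054 ]
top coaster_a_center [241. 161.] 0.73 [0.5936 0.0207 0.008 ]
top coaster_a_center [313. 217.] 0.58 [ 0.4429 -0.1612  0.008 ]
top wide_coaster_center [348. 178.] 0.76 [ 0.5427 -0.26    0.008 ]
side holder [217. 266.] 0.56 [0.5571 0.1833 0.    ]
side holder_line [211. 253.] 0.79 [0.5627 0.1898 0.054 ]
side coaster_a_center [226. 209.] 0.91 [0.5895 0.0229 0.008 ]
side coaster_a_center [298. 174.] 0.75 [ 0.4415 -0.1499  0.008 ]
side wide_coaster_center [272. 145.] 0.63 [ 0.5386 -0.2627  0.008 ]
```

View pics/top1.png

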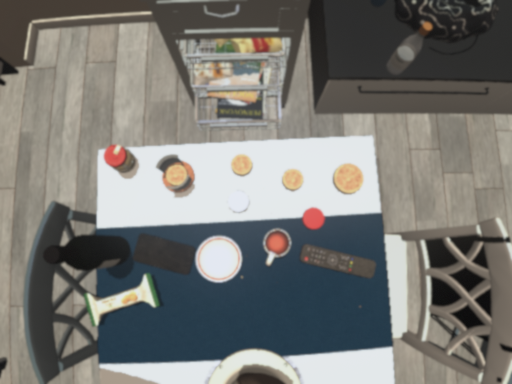

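View pics/side1.png

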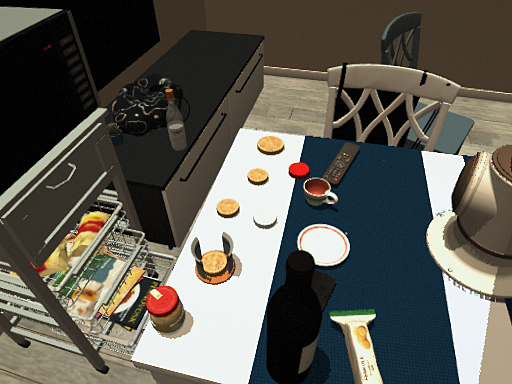

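The top view shows the holder at about (177,175), the small coasters at (241,164) and (293,179), and the wide one at (348,178). The white look-alike is at (238,201) and the red one at (313,217). The networks also reported the red one as a coaster and missed the one at (293,179). The side view agrees: small ones at (227,208) and (258,176). Next I look from near.

```bash
python3 - <<'E'
from h import *
c=robot.capture("top"); b=onplane(c,(292.5,179),.008); print("b",b)
c=robot.capture("wrist"); print(np.round(c["tool_from_camera"],3), c["mtx"][0])
def look(p,yaw,n):
    q=down(yaw)
    robot.move_to(p,q)
    P,Q=robot.current_position(),robot.current_orientation()
    c=robot.capture("wrist");save(c,n);T=wristT(c,P,Q);np.savez("pics/"+n,T=T,depth=c["depth"],mtx=c["mtx"],dist=c["dist_coeffs"],img=c["img"])
    print(n,P,"t",robot.current_time_s())
    for t,z in(("holder",0),("holder_line",.054),("coaster_a_center",.008)):
        for r in robot.tip_of("wrist",t): print(t,np.round(r["uv"]),round(r["score"],2),np.round(onplane(c,r["uv"],z,T),4))
look([.53,.17,.27],np.pi/2,"w1")
look([.53,-.05,.30],np.pi/2,"w2")
E
```

```text
b [ 0.543649   -0.11250685  0.008     ]
[[-0.    -0.963 -0.268  0.067]
 [ 1.    -0.    -0.     0.001]
 [ 0.    -0.268  0.963 -0.128]
 [ 0.     0.     0.     1.   ]] [343.46665408   0.         258.13146347]
w1 [0.52975132 0.17069973 0.2699789 ] t 2.4667
coaster_a_center [132. 206.] 0.72 [0.5836 0.0191 0.008 ]
w2 [ 0.53013634 -0.0492404   0.29981919] t 3.5583
holder_line [460. 188.] 0.63 [0.5578 0.1847 0.054 ]
holder_line [ 92. 172.] 0.3 [ 0.5388 -0.2366  0.054 ]
coaster_a_center [165.  82.] 0.83 [ 0.4403 -0.1587  0.008 ]
coaster_a_center [309. 199.] 0.74 [0.5839 0.016  0.008 ]
```

```bash
python3 -c "
import cv2,numpy as np
cv2.imwrite('pics/w12.png',cv2.resize(np.hstack([cv2.imread('pics/w1.png'),cv2.imread('pics/w2.png')]),(800,300),interpolation=cv2.INTER_AREA))"
```

```text
(no output)
```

View pics/w1.png

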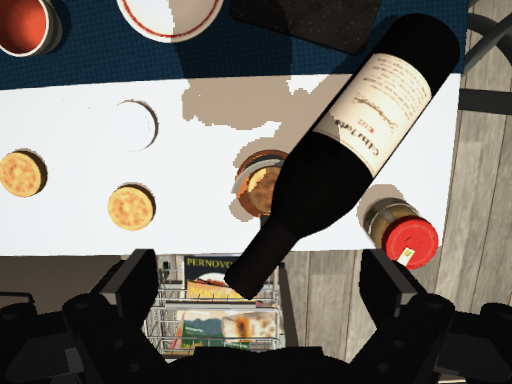

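View pics/w2.png

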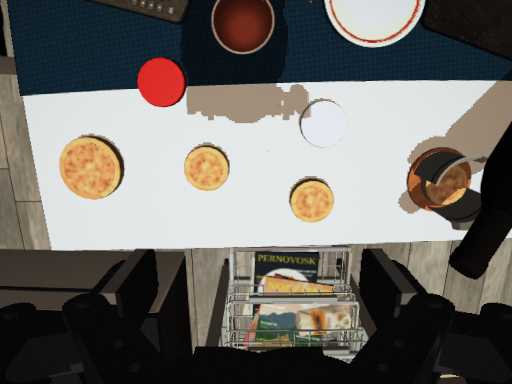

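w1 shows the holder at about (265,185), half hidden by the tall bottle. In w2 the small coasters are at (207,168) and (312,201), the holder is at (440,180), and the red and white look-alikes are at (161,82) and (323,123). I'll use depth to get the coaster centres and the holder's wall directions.

```bash
cat >> h.py <<'E'
def cloud(depth,mtx,dist,T):
    h,w=depth.shape; uv=np.stack(np.meshgrid(np.arange(w),np.arange(h)),-1).reshape(-1,1,2).astype(float)
    p=cv2.undistortPoints(uv,mtx,np.array(dist,float))[:,0]; d=depth.reshape(-1,1)
    P=np.c_[p,np.ones(len(p))]*d
    P=P@T[:3,:3].T+T[:3,3]; P[d[:,0]<=0]=np.nan
    return P
def walls(P,c0):
    m=(np.hypot(*(P[:,:2]-c0).T)<.055)&(P[:,2]>.042)&(P[:,2]<.08)
    return P[m]
def coaster(P,c0,zt=.016):
    m=(np.hypot(*(P[:,:2]-c0).T)<.04)&(abs(P[:,2]-zt)<.005)
    (c,r)=cv2.minEnclosingCircle(P[m][:,:2].astype(np.float32)); return np.array(c),r,P[m].mean(0),m.sum()
E
python3 - <<'E'
from h import *
C={}
for n in("w1","w2"):
    f=np.load(f"pics/{n}.npz");C[n]=cloud(f["depth"],f["mtx"],f["dist"],f["T"])
for n in("top","side"):
    c=robot.capture(n);C[n]=cloud(c["depth"],c["mtx"],c["dist_coeffs"],np.linalg.inv(c["view"]))
print(robot.current_contact_force())
c0=np.array([.56,.183])
for n,P in C.items():
    print(n)
    for k,z in(((.588,.018),.016),((.541,-.112),.016)): print(coaster(P,np.array(k),z))
    W=walls(P,c0); d=W[:,:2]-c0
    a=np.degrees(np.arctan2(d[:,1],d[:,0])); r=np.hypot(*d.T); 
    print(len(W)); 
    for lo in range(-180,180,15):
        s=(a>=lo)&(a<lo+15)
        if s.any(): print(lo,s.sum(),r[s].min().round(3),np.median(r[s]).round(3),r[s].max().round(3),W[s,2].max().round(3),end=" | ")
    print()
    f=P[(np.hypot(*(P[:,:2]-c0).T)<.15)]; print("table z",np.nanmedian(f[abs(f[:,2])<.01,2]))
E
```

```text
[-0.43997099  0.0475191  -0.54081323]
w1
(array([0.58571672, 0.01908761]), 0.02837361767888069, array([0.58456311, 0.01993049, 0.01510775]), np.int64(1634))
(array([ 0.54349172, -0.11222967]), 0.02821146696805954, array([ 0.54275086, -0.11082345,  0.01505105]), np.int64(1547))
433
-180 65 0.036 0.04 0.043 0.074 | -165 66 0.035 0.039 0.042 0.074 | -150 67 0.034 0.039 0.042 0.074 | -135 68 0.034 0.038 0.041 0.075 | -120 70 0.033 0.037 0.041 0.074 | -105 3 0.037 0.038 0.039 0.073 | -30 4 0.037 0.037 0.037 0.051 | -15 5 0.034 0.035 0.035 0.053 | 150 12 0.038 0.041 0.044 0.073 | 165 73 0.036 0.041 0.044 0.075 | 
table z -0.0011057107852086578
w2
(array([0.58529818, 0.01823207]), 0.027651209384202957, array([0.58447247, 0.01820324, 0.01504314]), np.int64(1422))
(array([ 0.5434128 , -0.11303245]), 0.02804209478199482, array([ 0.5427319 , -0.11261071,  0.01502329]), np.int64(1589))
1087
-180 74 0.036 0.039 0.044 0.074 | -165 92 0.035 0.037 0.043 0.074 | -150 102 0.035 0.037 0.042 0.074 | -135 100 0.034 0.036 0.042 0.074 | -120 107 0.034 0.036 0.041 0.073 | -105 3 0.035 0.036 0.036 0.057 | -3
[... 906 characters left out ...]
4152, -0.1102451 ]), 0.028562672436237335, array([ 0.54279243, -0.10876377,  0.01527184]), np.int64(234))
154
-180 3 0.04 0.042 0.042 0.073 | -165 11 0.036 0.04 0.042 0.074 | -150 18 0.033 0.037 0.041 0.075 | -135 24 0.033 0.036 0.039 0.074 | -120 22 0.032 0.036 0.04 0.074 | -105 1 0.035 0.035 0.035 0.067 | -15 6 0.04 0.041 0.043 0.077 | 0 20 0.037 0.04 0.044 0.076 | 15 18 0.037 0.04 0.044 0.076 | 30 18 0.038 0.042 0.045 0.076 | 45 11 0.04 0.043 0.045 0.076 | 60 2 0.044 0.044 0.044 0.076 | 
table z 0.00016413702500239769h.py:29: RuntimeWarning: Mean of empty slice.
  (c,r)=cv2.minEnclosingCircle(P[m][:,:2].astype(np.float32)); return np.array(c),r,P[m].mean(0),m.sum()
  ret = um.true_divide(
```

```bash
python3 - <<'E' 2>/dev/null
from h import *
from scipy.optimize import least_squares
for n in("w1","w2"):
    f=np.load(f"pics/{n}.npz");P=cloud(f["depth"],f["mtx"],f["dist"],f["T"])
    W=walls(P,np.array([.56,.183]));L=W[W[:,2]<.062];W2=W[W[:,2]>.068]
    s=least_squares(lambda x:np.hypot(L[:,0]-x[0],L[:,1]-x[1])-.037,[.56,.183],loss="soft_l1",f_scale=.001)
    c=s.x; d=L[:,:2]-c; ok=abs(np.hypot(*d.T)-.037)<.003
    a=np.sort(np.degrees(np.arctan2(d[ok,1],d[ok,0]))%360)
    g=np.diff(a); print(n,len(L),ok.sum(),c,"gaps",[(a[i].round(),a[i+1].round()) for i in np.where(g>8)[0]],"ends",a[0],a[-1])
    d=W2[:,:2]-c; a=np.sort(np.degrees(np.arctan2(d[:,1],d[:,0]))%360);g=np.diff(a);print("rim",[(a[i].round(),a[i+1].round()) for i in np.where(g>8)[0]],a[0],a[-1])
for yaw in np.radians([112,-68]):
    for p in([.5855,.0188,.014],[.5435,-.1127,.014],[.56,.183,.036],[.56,.183,.16]):
        j=robot.inverse_kinematics(p,down(yaw)); print(None if j is None else np.round(j,2))
E
```

```text
w1 9 9 [0.57037893 0.14604622] gaps [] ends 46.381836657918775 50.81857881809108
rim [] 135.3040741875881 184.5934383443034
w2 612 612 [0.55862362 0.18515525] gaps [(np.float64(64.0), np.float64(159.0)), (np.float64(159.0), np.float64(170.0)), (np.float64(258.0), np.float64(340.0))] ends 0.28404402737289225 359.7104143887998
rim [(np.float64(15.0), np.float64(157.0)), (np.float64(258.0), np.float64(340.0))] 0.2784378535242321 359.90189110720513
[ 0.03  0.2  -0.14  1.22  0.   -0.35]
[-0.2   0.13 -0.22  1.21  0.   -0.59]
[ 0.32  0.2  -0.1   1.27  0.   -0.07]
[ 0.32  0.17  0.1   1.5   0.   -0.07]
[ 0.03  0.2  -0.14  1.22  0.    2.79]
[-0.2   0.13 -0.22  1.21  0.    2.55]
[ 0.32  0.2  -0.1   1.27  0.    3.07]
[0.32 0.17 0.1  1.5  0.   3.07]
```

```bash
cat >> h.py <<'E'
YAW=np.radians(118.5); Q=down(YAW); H=np.array([.5586,.1852])
def st(m): print(m,"t",round(robot.current_time_s(),2),"gap",round(robot.current_finger_gap(),4),"F",np.round(robot.current_contact_force(),1),"grip",round(robot.current_gripper_force(),1),"p",np.round(robot.current_position(),4))
def pick(xy,z=.013):
    robot.move_to([*xy,.09],Q); robot.move_linear([*xy,z],rate=.08); st("down")
    robot.gripper_close(); st("closed")
    robot.move_linear([*xy,.16],rate=.15); st("up")
E
python3 - <<'E'
from h import *
pick([.5435,-.1127])
robot.move_to([*H,.16],Q); st("above")
c=robot.capture("wrist");save(c,"held");T=wristT(c,robot.current_position(),robot.current_orientation())
np.savez("pics/held",T=T,depth=c["depth"],mtx=c["mtx"],dist=c["dist_coeffs"])
c=robot.capture("side");cv2.imwrite("pics/s2.png",cv2.resize(c["img"][170:310,140:300,::-1],None,fx=3,fy=3))
cv2.imwrite("pics/m.png",cv2.resize(np.hstack([cv2.imread("pics/held.png"),cv2.resize(c["img"][170:314,140:332,::-1],(512,384))]),(800,300)))
E
```

```text
down t 5.8 gap 0.0855 F [ 0.   0.4 -0.5] grip 0.0 p [ 0.5439 -0.1128  0.0136]
closed t 6.2 gap 0.0534 F [-1.7  0.4  5.1] grip 63.0 p [ 0.544  -0.1128  0.014 ]
up t 7.33 gap 0.0536 F [ 0.3 -1.2 -0.6] grip 62.9 p [ 0.5431 -0.1126  0.1589]
above t 8.47 gap 0.0534 F [ 0.2 -0.8 -0.6] grip 62.9 p [0.5587 0.1842 0.1599]
```

View pics/m.png

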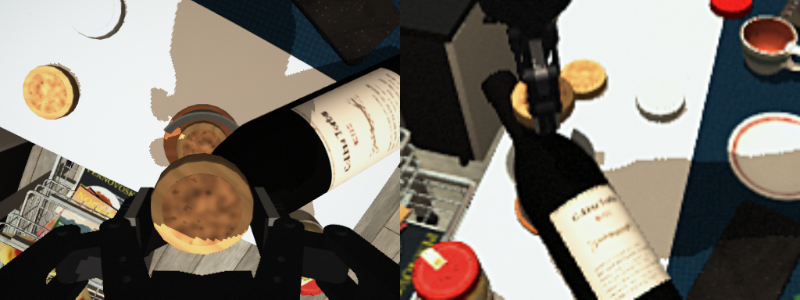

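The coaster is held between the pads at about (205,200) in the left panel, with the holder just behind it at (200,130). I'll check its tilt and height and the bottle clearance before lowering.

```bash
python3 - <<'E' 2>/dev/null
from h import *
f=np.load("pics/held.npz");P=cloud(f["depth"],f["mtx"],f["dist"],f["T"])
m=(np.hypot(*(P[:,:2]-H).T)<.024)&(P[:,2]>.14)&(P[:,2]<.18)
p=P[m]; 
for _ in range(3):
    A=np.c_[p[:,:2]-H,np.ones(len(p))];s=np.linalg.lstsq(A,p[:,2],rcond=None)[0];p=p[abs(A@s-p[:,2])<.002]
print(len(p),"slopes deg",np.degrees(s[:2]),"top z",s[2])
z=P[:,2]-np.c_[P[:,:2]-H,np.ones(len(P))]@s
m=(np.hypot(*(P[:,:2]-H).T)<.045)&(abs(z)<.003); q=P[m]; al=(q[:,:2]-H)@[np.sin(YAW),-np.cos(YAW)]; 
print("centre across-range",al.min(),al.max())
for n in("w1","w2","held"):
    f=np.load(f"pics/{n}.npz");P=cloud(f["depth"],f["mtx"],f["dist"],f["T"])
    b=P[(P[:,2]>.09)&(P[:,2]<.35)&(P[:,1]>.1)&(P[:,0]<.5)&(P[:,0]>.2)]; print(n,len(b),np.percentile(b,[1,50,99],axis=0).round(3).tolist() if len(b) else 0)
E
```

```text
9625 slopes deg [-0.00368529 -0.29992401] top z 0.16106726512887237
centre across-range -0.028696587134742393 0.026577483778533532
w1 6432 [[0.434, 0.212, 0.09], [0.473, 0.269, 0.103], [0.5, 0.314, 0.12]]
w2 11 [[0.497, 0.206, 0.09], [0.499, 0.207, 0.092], [0.5, 0.209, 0.094]]
held 10970 [[0.44, 0.211, 0.091], [0.478, 0.258, 0.106], [0.5, 0.304, 0.12]]
```

The bottle has moved since the first picture, probably knocked by my first swing. I'll look before going on.

```bash
python3 - <<'E' 2>/dev/null
from h import *
c=robot.capture("top");d=robot.capture("side")
cv2.imwrite("pics/ts.png",np.hstack([cv2.resize(c["img"][130:380,80:280],(400,500)),cv2.resize(d["img"][140:384,120:315],(400,500))])[:,:,::-1])
T=np.linalg.inv(c["view"]);P=cloud(c["depth"],c["mtx"],c["dist_coeffs"],T);img=c["img"].reshape(-1,3)
m=(P[:,2]>.03)&(P[:,0]>.2)&(P[:,0]<.8)&(P[:,1]>.2)&(P[:,1]<.65)
for x in np.arange(.2,.8,.05):
    print(round(x,2),[ (round(y,2),round(float(np.max(P[k,2])),3)) for y in np.arange(.2,.65,.05) if (k:=m&(abs(P[:,0]-x)<.025)&(abs(P[:,1]-y)<.025)).sum()>3])
E
```

```text
0.2 [(np.float64(0.5), 0.134)]
0.25 [(np.float64(0.5), 0.136)]
0.3 [(np.float64(0.5), 0.136)]
0.35 [(np.float64(0.5), 0.134)]
0.4 [(np.float64(0.5), 0.131)]
0.45 [(np.float64(0.2), 0.618)]
0.5 [(np.float64(0.2), 0.628), (np.float64(0.25), 0.132)]
0.55 [(np.float64(0.2), 0.63), (np.float64(0.25), 0.624)]
0.6 [(np.float64(0.2), 0.62), (np.float64(0.25), 0.619)]
0.65 []
0.7 []
0.75 []
0.8 []
```

View pics/ts.png

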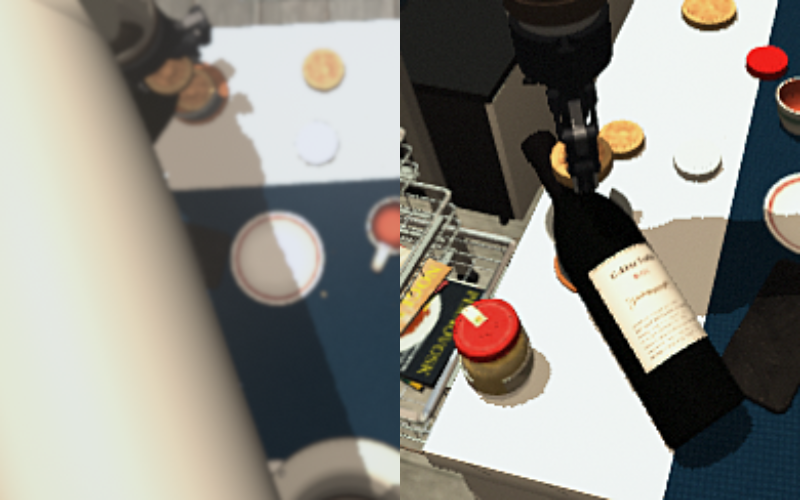

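The bottle fell across the holder's +y side. Its neck lies over the lip and blocks that slot. Plan: lay this coaster back on its old spot, lift the bottle away by the neck, then carry on. First I put the coaster down and measure the bottle.

```bash
cat >> h.py <<'E'
def bottle(P,img):
    m=(P[:,2]>.03)&(P[:,2]<.2)&(P[:,1]>.13)&(P[:,1]<.5)&(P[:,0]>.3)&(P[:,0]<.72)
    m&=(img.reshape(-1,3).max(1)<45)|((P[:,2]>.085)); p=P[m]
    med=np.median(p[:,:2],0); _,_,v=np.linalg.svd(p[:,:2]-med,full_matrices=False); a=v[0]*np.sign(v[0][0]); nrm=np.array([-a[1],a[0]])
    s=(p[:,:2]-med)@a; t=(p[:,:2]-med)@nrm
    print("med",med,"axis",a,np.degrees(np.arctan2(a[1],a[0])))
    for lo in np.arange(-.2,.24,.02):
        k=(s>=lo)&(s<lo+.02)
        if k.sum()>20: print(round(lo+.01,2),k.sum(),"xy",(med+a*(lo+.01)+nrm*np.median(t[k])).round(3),"t",np.percentile(t[k],[3,97]).round(3),"z",np.percentile(p[k,2],[5,97]).round(3))
E
python3 - <<'E' 2>/dev/null
from h import *
robot.move_to([.5435,-.1127,.08],Q); robot.move_linear([.5435,-.1127,.015],rate=.1); robot.open(); st("put back")
robot.move_linear([.5435,-.1127,.12],rate=.25)
robot.move_to([.50,.16,.32],down(np.pi/2)); 
p,q=robot.current_position(),robot.current_orientation();c=robot.capture("wrist");save(c,"w3");T=wristT(c,p,q);st("look")
np.savez("pics/w3",T=T,depth=c["depth"],mtx=c["mtx"],dist=c["dist_coeffs"],img=c["img"])
bottle(cloud(c["depth"],c["mtx"],c["dist_coeffs"],T),c["img"])
E
```

```text
put back t 11.08 gap 0.0856 F [-0.5  0.5 -0.2] grip 0.0 p [ 0.5435 -0.1127  0.0151]
look t 12.98 gap 0.0854 F [ 0.2  0.2 -0. ] grip 0.0 p [0.5002 0.1593 0.3188]
med [0.49316219 0.25480767] axis [ 0.68322316 -0.73020963] -46.90397124088501
-0.19 144 xy [0.437 0.462] t [0.092 0.107] z [0.031 0.048]
-0.17 214 xy [0.451 0.449] t [0.095 0.115] z [0.033 0.063]
-0.15 294 xy [0.47  0.438] t [0.098 0.124] z [0.032 0.067]
-0.13 456 xy [0.397 0.343] t [-0.038  0.019] z [0.061 0.076]
-0.11 1117 xy [0.405 0.323] t [-0.044  0.019] z [0.05  0.082]
-0.09 1174 xy [0.42  0.309] t [-0.042  0.021] z [0.055 0.089]
-0.07 1017 xy [0.437 0.298] t [-0.04  0.02] z [0.06  0.097]
-0.05 1111 xy [0.453 0.286] t [-0.038  0.026] z [0.067 0.104]
-0.03 1251 xy [0.467 0.271] t [-0.035  0.028] z [0.085 0.11 ]
-0.01 1396 xy [0.482 0.258] t [-0.033  0.036] z [0.085 0.117]
0.01 1700 xy [0.501 0.248] t [-0.031  0.142] z [0.085 0.123]
0.03 1731 xy [0.516 0.235] t [-0.029  0.137] z [0.085 0.129]
0.05 1412 xy [0.526 0.218] t [-0.027  0.037] z [0.102 0.132]
0.07 1187 xy [0.542 0.205] t [-0.022  0.035] z [0.103 0.132]
0.09 787 xy [0.56  0.194] t [-0.014  0.029] z [0.106 0.129]
0.11 654 xy [0.577 0.183] t [0.001 0.03 ] z [0.117 0.134]
0.13 661 xy [0.593 0.17 ] t [0.004 0.032] z [0.121 0.141]
0.15 608 xy [0.607 0.156] t [0.006 0.034] z [0.13  0.147]
```

View pics/w3.png

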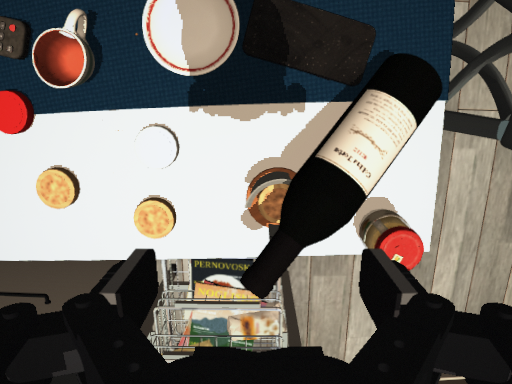

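w3 shows the bottle lying with its base near (400,90) and its neck end at (258,285), crossing the holder at (275,195). Both small coasters lie clear at (57,187) and (155,217). I grip the neck and tip the bottle up about its heel, back to roughly where it stood.

```bash
python3 - <<'E' 2>/dev/null
from h import *
d=np.array([.762,-.648]); g=np.array([.597,.167]); z0=.128
r,L=.035,.287
off=lambda f:np.array([-r*np.sin(f)+L*np.cos(f), r*np.cos(f)+L*np.sin(f)])
heel=g-d*off(np.radians(20))[0]; print("heel",heel)
q=down(np.radians(49.6))
robot.move_to([*g,.2],q); robot.move_linear([*g,z0-.005],rate=.1); st("at neck")
robot.gripper_close(); st("grip")
for f in np.radians([35,50,65,80,90]):
    o=off(f); robot.move_linear([*(heel+d*o[0]),o[1]-.007],rate=.14); st("phi %d"%np.degrees(f))
    if np.linalg.norm(robot.current_contact_force())>50: break
c=robot.capture("side");cv2.imwrite("pics/s4.png",cv2.resize(c["img"][100:384,120:400],(560,568))[:,:,::-1])
E
```

```text
heel [0.40061654 0.33400326]
at neck t 14.58 gap 0.0853 F [ 0.3 -0.2  0.4] grip 0.0 p [0.5973 0.1671 0.1239]
grip t 15.12 gap 0.0304 F [ 4.3  2.9 -1. ] grip 59.6 p [0.5978 0.1675 0.1235]
phi 35 t 15.82 gap 0.0301 F [ 2.4 -2.7 -3.3] grip 60.0 p [0.5649 0.1941 0.1856]
phi 50 t 16.51 gap 0.0302 F [ 2.  -1.  -0.6] grip 60.4 p [0.5213 0.2319 0.2356]
phi 65 t 17.2 gap 0.0302 F [ 1.2 -0.5 -4.8] grip 60.5 p [0.4694 0.2756 0.2675]
phi 80 t 17.89 gap 0.0298 F [ -0.2  -0.1 -10. ] grip 60.5 p [0.4125 0.3238 0.2812]
phi 90 t 18.4 gap 0.0296 F [-0.1 -0.9 -9.9] grip 61.0 p [0.3741 0.3565 0.2798]
```

View pics/s4.png

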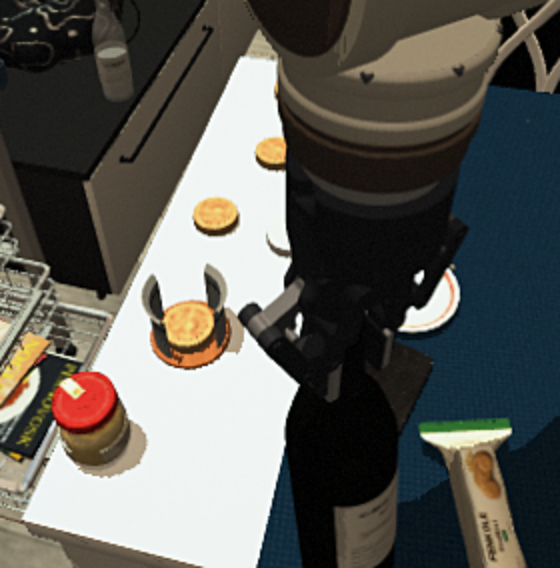

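The bottle hangs upright in the gripper at about (340,460) and the holder at (190,325) is clear. I lower it until the table takes its weight, release it and rise straight up.

```bash
python3 - <<'E' 2>/dev/null
from h import *
p=np.array(robot.current_position()); x=.374;y=.3565
for i in range(12):
    p[2]-=.003; robot.move_linear([x,y,p[2]],rate=.05)
    if robot.current_contact_force()[2]>-4: break
st("set"); robot.open(); robot.wait(.1); st("open")
robot.move_linear([x,y,.40],rate=.2); st("up")
c=robot.capture("side");cv2.imwrite("pics/s5.png",cv2.resize(c["img"][100:384,120:400],(420,426))[:,:,::-1])
E
```

```text
set t 19.2 gap 0.0295 F [-0.5  0.3 -2. ] grip 61.8 p [0.3741 0.3567 0.2716]
open t 19.88 gap 0.0853 F [ 0.3  0.3 -0.3] grip 0.0 p [0.374  0.3565 0.2708]
up t 20.68 gap 0.0853 F [0.2 0.5 0.3] grip 0.0 p [0.3741 0.3566 0.399 ]
```

View pics/s5.png

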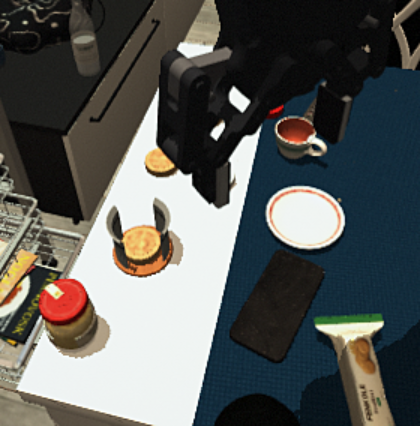

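The bottle no longer stands where I released it. Only a black patch shows at the bottom, at about (255,410). I check with the top camera depth and a picture.

```bash
python3 - <<'E' 2>/dev/null
from h import *
robot.move_to([.5435,-.1127,.12],Q); st("b")
c=robot.capture("top");d=robot.capture("side")
cv2.imwrite("pics/ts6.png",np.hstack([cv2.resize(c["img"][100:384,50:400],(400,325)),cv2.resize(d["img"][:,110:],(400,382))[57:382]])[:,:,::-1])
P=cloud(c["depth"],c["mtx"],c["dist_coeffs"],np.linalg.inv(c["view"]))
m=(P[:,2]>.03)&(P[:,2]<.5)&(P[:,0]<.52)&(P[:,1]>.1)&(P[:,1]<.65)&(P[:,0]>.1)
for x in np.arange(.1,.5,.04):
    print(round(x,2),[(round(float(y),2),round(float(P[k,2].max()),2)) for y in np.arange(.12,.64,.04) if (k:=m&(abs(P[:,0]-x)<.02)&(abs(P[:,1]-y)<.02)).sum()>3])
E
```

```text
b t 22.79 gap 0.0853 F [ 0.6 -0.1  0.4] grip 0.0 p [ 0.5437 -0.1122  0.1203]
0.1 [(0.12, 0.17), (0.16, 0.18), (0.48, 0.12), (0.52, 0.12)]
0.14 [(0.48, 0.13), (0.52, 0.13)]
0.18 [(0.36, 0.04), (0.4, 0.04), (0.48, 0.13), (0.52, 0.13)]
0.22 [(0.24, 0.04), (0.32, 0.06), (0.36, 0.06), (0.4, 0.05), (0.48, 0.13), (0.52, 0.13)]
0.26 [(0.24, 0.05), (0.28, 0.06), (0.32, 0.06), (0.36, 0.06), (0.4, 0.05), (0.48, 0.13), (0.52, 0.14)]
0.3 [(0.24, 0.04), (0.28, 0.05), (0.4, 0.14), (0.44, 0.19), (0.48, 0.13), (0.52, 0.14)]
0.34 [(0.36, 0.1), (0.4, 0.2), (0.44, 0.25), (0.48, 0.27)]
0.38 [(0.36, 0.1), (0.4, 0.19), (0.44, 0.24), (0.48, 0.27)]
0.42 [(0.48, 0.13)]
0.46 [(0.44, 0.11), (0.48, 0.12)]
```

View pics/ts6.png

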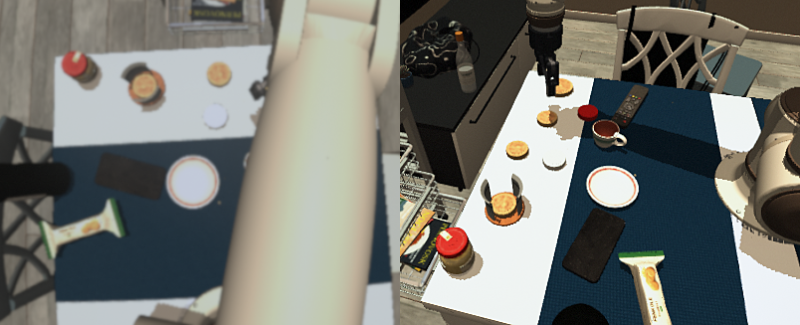

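The bottle now leans outward at the left edge, at about (40,180) in the left panel. It's apparently propped on the chair back at the +y side. The holder at (145,85) and the small coasters are clear. Time is limited, so I place coaster b now and check whether the bottle is still moving.

```bash
cat >> h.py <<'E'
def place(zt):
    robot.move_to([*H,.15],Q); robot.move_linear([*H,zt+.003],rate=.1); st("low")
    robot.open(); st("rel"); robot.move_linear([*H,.15],rate=.25)
def bot():
    c=robot.capture("top"); P=cloud(c["depth"],c["mtx"],c["dist_coeffs"],np.linalg.inv(c["view"]))
    m=(P[:,2]>.02)&(P[:,2]<.6)&(P[:,0]>.3)&(P[:,0]<.42)&(P[:,1]>.28)&(P[:,1]<.75)&(c["img"].reshape(-1,3).max(1)<50)
    p=P[m]; print("bot",m.sum(),np.percentile(p,[1,10,50,90,99],axis=0).round(3).tolist()); 
    return c,P
E
python3 - <<'E' 2>/dev/null
from h import *
bot()
pick([.5435,-.1127]); bot()
place(.022+.014)
c,P=bot()
i=cv2.imread("pics/top1.png")
for u in range(90,110,2): print(u,i[300,u].tolist(),i[215,u].tolist(),end=";")
print([onplane(c,(u,v),0).round(3).tolist() for u,v in((100,300),(98,215),(128,250),(385,300))])
E
```

```text
bot 3314 [[0.304, 0.354, 0.028], [0.331, 0.37, 0.058], [0.358, 0.417, 0.156], [0.388, 0.47, 0.228], [0.416, 0.494, 0.264]]
down t 24.3 gap 0.0856 F [-0.2  0.4  0.3] grip 0.0 p [ 0.5439 -0.1128  0.0136]
closed t 24.7 gap 0.0538 F [-1.4  1.   5.8] grip 63.1 p [ 0.5441 -0.1128  0.014 ]
up t 25.83 gap 0.0537 F [-0.5 -0.3 -1.1] grip 62.9 p [ 0.5431 -0.1126  0.1589]
bot 3329 [[0.304, 0.354, 0.027], [0.331, 0.371, 0.058], [0.358, 0.418, 0.156], [0.389, 0.47, 0.228], [0.416, 0.494, 0.264]]
low t 28.28 gap 0.0534 F [-0.4  0.8  0.2] grip 62.9 p [0.5591 0.1854 0.0398]
rel t 28.71 gap 0.0853 F [ 0.4  0.2 -0.9] grip 0.0 p [0.5586 0.1852 0.0391]
bot 1032 [[0.311, 0.425, 0.122], [0.33, 0.43, 0.197], [0.353, 0.448, 0.218], [0.374, 0.469, 0.254], [0.386, 0.489, 0.267]]
90 [210, 228, 223] [62, 64, 63];92 [203, 227, 225] [64, 66, 65];94 [171, 202, 207] [69, 71, 71];96 [141, 159, 164] [155, 152, 147];98 [151, 163, 164] [232, 230, 226];100 [177, 191, 188] [234, 232, 228];102 [186, 205, 205] [234, 232, 228];104 [185, 208, 213] [234, 232, 228];106 [184, 208, 214] [234, 232, 228];108 [178, 209, 215] [234, 232, 228];[[0.243, 0.389, 0.0], [0.462, 0.4, 0.0], [0.37, 0.317, 0.0], [0.225, -0.341, 0.0]]
```

The bottle hasn't changed between frames, so it's at rest with its base on the table. Touching it again would risk dropping it. Next is coaster a.

```bash
python3 - <<'E' 2>/dev/null
from h import *
pick([.5855,.0187]); place(.038+.014); st("done")
robot.move_to([.50,.06,.30],Q)
p,q=robot.current_position(),robot.current_orientation();c=robot.capture("wrist");T=wristT(c,p,q);P=cloud(c["depth"],c["mtx"],c["dist_coeffs"],T);save(c,"w7")
m=(np.hypot(*(P[:,:2]-H).T)<.024); print(m.sum(),np.percentile(P[m,2],[2,50,98]).round(4)); 
d=robot.capture("side");cv2.imwrite("pics/f.png",cv2.resize(np.hstack([c["img"],d["img"][142:334,144:400].repeat(2,0).repeat(2,1)])[:,:,::-1],(800,300)))
P=cloud(d["depth"],d["mtx"],d["dist_coeffs"],np.linalg.inv(d["view"]));m=(np.hypot(*(P[:,:2]-H).T)<.024);print("side",m.sum(),np.percentile(P[m,2],[2,50,98]).round(4))
bot()
st("")
E
```

```text
down t 31.22 gap 0.0858 F [ 0.  -0.4 -0.1] grip 0.0 p [0.5859 0.0187 0.0136]
closed t 31.62 gap 0.0534 F [-1.2 -0.1  6. ] grip 63.2 p [0.586  0.0187 0.0139]
up t 32.75 gap 0.0535 F [-0.6  0.2 -0.7] grip 62.9 p [0.5851 0.0187 0.1588]
low t 34.57 gap 0.0535 F [-0.6  0.5 -0.2] grip 62.9 p [0.559  0.1853 0.0558]
rel t 34.99 gap 0.0854 F [-0.  -0.  -0.4] grip 0.0 p [0.5586 0.1852 0.0552]
done t 35.52 gap 0.0856 F [-0.5  0.9 -0.6] grip 0.0 p [0.5589 0.1853 0.1506]
1148 [0.0517 0.0532 0.0547]
side 355 [0.0531 0.0552 0.057 ]
bot 2215 [[0.303, 0.397, 0.065], [0.329, 0.406, 0.11], [0.358, 0.436, 0.191], [0.39, 0.473, 0.239], [0.416, 0.495, 0.266]]
 t 36.51 gap 0.0854 F [ 0.4  0.  -0.5] grip 0.0 p [0.5001 0.0607 0.298 ]
```

View pics/f.png

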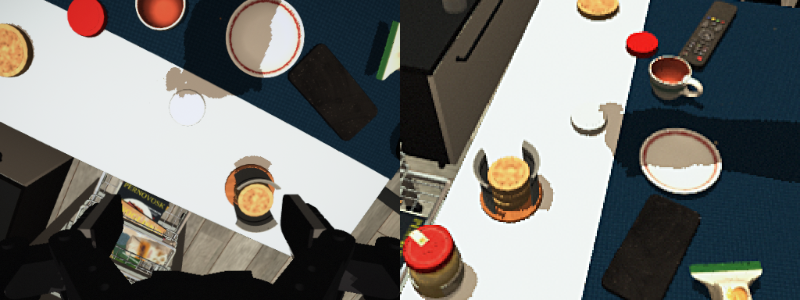

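The stack is in the holder and flat at (255,200) and (512,180). Its top is at about 54 mm, level with the line, and the wide coaster, white and red pieces are untouched. The bottle is at rest, so I hand the job in.

```bash
python3 -c "
from bench import robot
print(robot.finish_job())"
```

```text
the job is handed in; nothing more can be done
None
```

Both small coasters are flat in the holder with the stack top at about 54 mm, on the line, and the job was handed in at about 36.5 s; however, my first swing apparently knocked over the wine bottle, and my attempt to stand it up left it leaning outward at the table's +y edge, apparently against the chair, where it stayed still in the checks before hand-in.

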